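# Set out the pieces for a hardness check round the two anvils

## Robot

A 6-joint arm with a two-finger parallel gripper is mounted at the origin on a cart in front of the work surface, level with it; the furniture and walls round the work are solid. World frame = base frame: x ahead of the robot, y to its left, z up, the work surface at z = 0. Lengths are in m, angles in degrees, forces in N, time in s.
With the tool pointing down it reaches from about 0.3 to 0.875 m from the base axis. Payload 4.2 kg.
Tool frame: the origin (TCP) lies on the front face of the gripper's body, between the roots of the fingers; the fingertips stand 73 mm ahead of it and the grasp point (between the pads) lies env.grip_point_offset ahead of it (env.grip_point_offset is the distance from the TCP to the grasp point, in m); z points along the fingers, y is the direction in which the jaws open and shut (so a half turn about z gives the same grasp; the last joint's range is limited). The gripper opens to 85 mm and grips with 20 to 120 N. Pads are 22 mm wide; open, the fingers measure 114 mm over their backs; the gripper's body (76 mm by 85 mm) begins 54 mm behind the grasp point. The pads swing forward as they close: fully open they stand 13 mm farther back than shut.
Start: joints at [76.146, 18.312, 89.639, -0, 72.044, -1.146], TCP at [0.126, 0.561, 0.304] pointing down, gripper open.
Joint ranges: [-177.97, 177.97], [-48.28, 115.42], [12.27, 149.76], [-77.06, 257.06], [2.81, 150.46], [-146.56, 146.56]. Speed limits (degrees/s): [147.25, 147.25, 180, 180, 180, 180].

## Interface

Orientations are given as a 3x3 rotation matrix whose columns are the frame's x, y, z axes.
In Python, from station import env, optics, order gives the robot as it stands.
- The arm moves only by the tool move_arm, never from a script. Its argument "series" is a list of rows, each a list of 3 entries, a list of its own where there are three numbers: the shift along the tool's x, y, z in mm, then the turn, a rotation vector about the tool's x, y, z in degrees, then the opening, from 0 (shut) to 1 (fully open). A call has 1 to 5 rows; each row shifts and turns the commanded pose from where the row before left it, along the tool's axes as they then stand; what a row does not reach is not made up. A row lasts 1/10 s, in which the tool goes at most 50 mm and 8.59 degrees, less where a joint would pass 70% of its speed; a pose out of reach is approached as far as the arm can. A call with a gripper value outside its range is refused whole. The fingers move at their own pace and stop on an object; the grip force is fixed at half the most. Time passes only in rows, so rows that do not move let the fingers close. It gives the time, the measured TCP pose, the force and the opening at its end, in the units of the state.
- env.state(): the state, without advancing time (a new reading comes with each control period).
- optics.read_camera(name): name is "scene" or "top" or "wrist"; returns a dict with "pixels" (384x512x3 uint8, blue, green, red), "mtx" (3x3 intrinsics, pixels), "R" (3x3) and "t" (3): a world point X has camera coordinates R X + t; the wrist camera has in their place "mount" (4x4, takes a point from camera to tool coordinates, whose origin is the TCP and whose axes are the flange's). Camera axes: x right, y down, z forward; pixel columns grow to the right and rows downward; lengths in m; the calibration is good to about 2 mm. A picture is of the moment at which its call begins: read the wrist's pose just before it. There is no depth.
- order.job_done(): hands the job in, once; it reports no verdict.
The state is a dict: "t": time; "joint_positions": joint angles; "qd": joint speeds; "joint_torque": joint torques, N m; "position": TCP position; "orientation": TCP orientation; "ft_force": force on the tool from outside, world axes, zero at the start; "torque": the same for the moment, N m; "finger_gap": opening from 0.0 (shut) to 1.0 (fully open).
Only numpy, scipy, OpenCV 4.12 (cv2) and the standard library are available. Lean on these libraries where they do the work, as an engineer would, in place of code of your own. Each camera call takes 0.05 s, during which the arm holds its last target.

## Task

Set out the pieces for the next hardness check on the blue mat, all standing upright: the steel reference block midway between the two anvils with the cream sample centred on top of it, the black sample directly behind the flat anvil and the brown bar piece directly behind the vee anvil, each of these two with a gap of about 2 cm to its anvil. Behind means away from the mat's yellow edge, square to that edge. Leave the loupe, the tape roll and the hex key where they are.

Things in the scene. Friction and masses are not known exactly. Their poses are not given: they have to be found in the camera images.
- mat: Flat blue rubber mat, 150 mm (x) by 250 mm (y), 3 mm thick, fixed to the bench, turned by up to 0.2 rad. Origin at the centre of its underside; its top is 3 mm above it. Its -x edge, the front, has a yellow stripe; its own +x axis points to the back ('behind'), +y to the left.
- flat_anvil: Flat anvil: bright steel disc 65 mm across with a short stem on top, 30 mm high in all, fixed on the mat. Origin at the centre of its underside, on the mat; axes parallel to the mat's. It stands 80 mm left or right of the mat's middle line, the vee anvil on the other side: it varies which is where. The two centres are 160 mm apart, on a line parallel to the yellow edge and 25 mm in front of the mat's centre.
- vee_anvil: Vee anvil: steel block 40 x 40 mm, 30 mm high, with a V groove in its top, fixed on the mat. Origin at the centre of its underside, on the mat; axes parallel to the mat's; +x points behind.
- ref_block_center (a point): Centre (half-way up) of the reference block: round bright steel disc, 50 mm across, 15 mm high, about 0.23 kg, with a few small dents on top; standing upright on the bench at the start, off the mat. Axis z up.
- cream_sample_center (a point): Centre (half-way up) of the cream resin sample: cylinder 30 mm across, 20 mm high, about 0.02 kg; standing upright on the bench at the start, off the mat. Axis z up.
- black_sample_center (a point): Centre (half-way up) of the black resin sample: cylinder 30 mm across, 18 mm high, about 0.02 kg, with a light grey spot on top; standing upright on the bench at the start, off the mat. Axis z up.
- bar_piece_center (a point): Centre (half-way up) of the brown steel bar piece: cylinder with brown side and bright sawn top, 32 mm across, 48 mm high, about 0.31 kg; standing upright on the bench at the start, off the mat. Axis z up.
- loupe_center (a point): Centre (half-way up) of a folded black loupe, 50 x 36 mm, 18 mm high, lying loose to the right of the pieces; to be left alone.
- tape_roll: Yellow roll of tape lying flat, 70 mm across, 18 mm high, loose at the left of the pieces; origin at the centre of its underside; to be left alone.
- hex_key: Black hex key lying flat, 31 x 78 mm, 5 mm thick, loose to the right of the mat; origin at the centre of its underside; to be left alone.
Mind the look-alikes: they are no part of the job. Leave any green, pink or red look-alike of the part that bears black_sample_center alone.

How it is judged (in metres and radians):
At the end, for the whole second after the job is handed in: All upright, released: block on mat within 13 mm of the anvils' line and 94 mm of each anvil's centre; cream sample on it, centres within 10 mm; black sample 54-80 mm behind the flat anvil's centre, bar piece 43-69 mm behind the vee anvil's, both on the mat and within 13 mm sideways (x of ref_block_center in the frame of flat_anvil between -0.013 and 0.013 m and horizontal distance between ref_block_center and flat_anvil below 0.094 m and horizontal distance between ref_block_center and vee_anvil below 0.094 m and angle between each of ref_block_center, cream_sample_center, black_sample_center, bar_piece_center's own z axis and vertical below 0.15 rad and height (world z) of ref_block_center between 0.0065 and 0.0145 m and horizontal distance between cream_sample_center and ref_block_center below 0.01 m and height (world z) of cream_sample_center between 0.024 and 0.032 m and x of black_sample_center in the frame of flat_anvil between 0.054 and 0.08 m and y of black_sample_center in the frame of flat_anvil between -0.013 and 0.013 m and height (world z) of black_sample_center between 0.008 and 0.016 m and x of bar_piece_center in the frame of vee_anvil between 0.043 and 0.069 m and y of bar_piece_center in the frame of vee_anvil between -0.013 and 0.013 m and height (world z) of bar_piece_center between 0.023 and 0.031 m); the robot touches nothing.
It fails at once if the loupe was moved (distance of loupe_center from where it was at the start of the episode above 0.02 m).
It fails at once if the tape roll was moved (distance of tape_roll from where it was at the start of the episode above 0.02 m).
It fails at once if the hex key was moved (distance of hex_key from where it was at the start of the episode above 0.02 m).
It also fails if it takes over 88 s, if anything falls off the work surface, if the arm or the gripper's body presses on something with over 40 N, if the wrist force passes 120 N, or if a joint passes its speed limit or range.

## Working session

There is one attempt and no reset: what is moved stays moved. The work goes in short steps, Python scripts to look and compute and a tool call to move; the robot and the scene stay as the last step left them, time stands still between calls to the robot, and variables do not carry over. Pictures are saved under pics/ and viewed, and the job is handed in when it is done.

Besides the shell and the picture viewer there is one more tool, called as a command line: name --argument value ..., lists and objects as JSON in quotes. move_arm: Moves the arm, as the interface text tells. Its arguments: {"type":"object","properties":{"series":{"type":"array"}},"required":["series"]}

```bash
ls; mkdir -p pics
python3 - <<'E'
from station import env, optics, order
import cv2
for n in ("scene","top"):
    d=optics.read_camera(n); cv2.imwrite(f"pics/{n}0.png",d["pixels"]); print(n,d["mtx"],d["R"],d["t"])
s=env.state(); print(s); print(env.grip_point_offset)
d=optics.read_camera("wrist"); print(d["mount"],d["mtx"])
E
```

```text
pics
scene [[455.96629479   0.         244.86840115]
 [  0.         455.96629479 191.08982059]
 [  0.           0.           1.        ]] [[ 0.72947134 -0.68379247  0.01730366]
 [-0.26476306 -0.30559444 -0.91461061]
 [ 0.63069175  0.66260086 -0.40396537]] [-0.47256757  0.15600752  0.83358709]
top [[382.23784183   0.         248.59433116]
 [  0.         382.23784183 198.41356321]
 [  0.           0.           1.        ]] [[-4.81851301e-02 -9.98838422e-01  1.27800756e-05]
 [-9.78375322e-01  4.71953896e-02 -2.01381045e-01]
 [ 2.01146522e-01 -9.71607555e-03 -9.79512978e-01]] [-0.08424694  0.53238345  0.93522881]
{'t': 0.1, 'joint_positions': array([ 7.61451558e+01,  1.83494587e+01,  8.97001308e+01, -3.51579846e-04,
        7.20448036e+01, -1.14582662e+00]), 'qd': array([ 0.00026197, -0.10649597, -0.12491295, -0.0243077 , -0.16086211,
       -0.044329  ]), 'joint_torque': array([ 2.55140931e-04, -4.16406369e+01, -2.34706092e+01,  6.25615485e-06,
        4.96004490e-03,  2.81646003e-06]), 'position': array([0.12642463, 0.56060843, 0.30314656]), 'orientation': array([[-9.75500343e-01,  2.19997568e-01, -3.88840095e-04],
       [ 2.19997910e-01,  9.75499030e-01, -1.60093409e-03],
       [ 2.71115287e-05, -1.64725577e-03, -9.99998643e-01]]), 'ft_force': array([-0.0710424 ,  0.13512534, -0.5994158 ]), 'torque': array([-0.01844909, -0.00314892,  0.01367347]), 'finger_gap': 1.00298026858208}
0.0539
[[ 7.66284496e-04 -9.56693086e-01 -2.91097496e-01  7.49368796e-02]
 [ 9.99999683e-01  7.96383193e-04  1.50807165e-05  1.16276288e-04]
 [ 2.17397536e-04 -2.91097415e-01  9.56693393e-01 -7.00869049e-02]
 [ 0.00000000e+00  0.00000000e+00  0.00000000e+00  1.00000000e+00]] [[266.14786161   0.         253.18599654]
 [  0.         266.14786161 189.31429538]
 [  0.           0.           1.        ]]
```

View pics/top0.png

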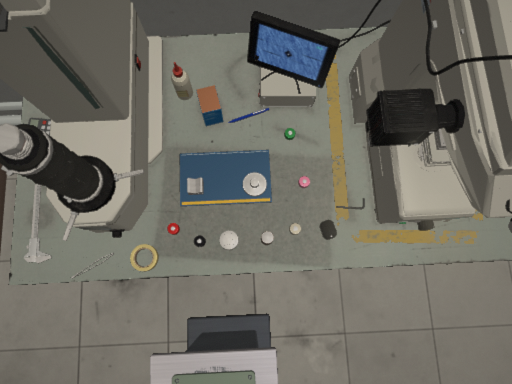

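View pics/scene0.png

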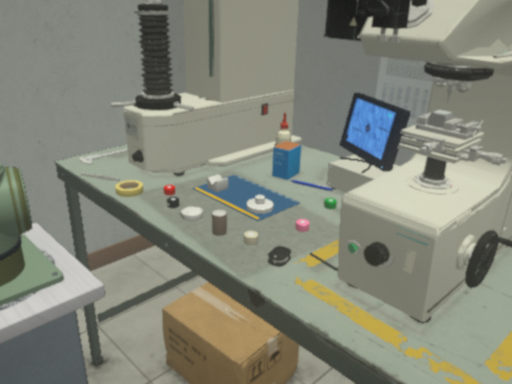

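```bash
cat > h.py <<'E'
import numpy as np, cv2
from station import env, optics, order
def ray(d,u,v,z):
    K,R,t=d["mtx"],d["R"],d["t"]
    c=-R.T@t; r=R.T@np.linalg.solve(K,[u,v,1.0]); s=(z-c[2])/r[2]; return c+s*r
def proj(d,X):
    p=d["mtx"]@(d["R"]@np.array(X)+d["t"]); return p[:2]/p[2]
def wrist():
    s=env.state(); d=optics.read_camera("wrist"); M=np.eye(4); M[:3,:3]=s["orientation"]; M[:3,3]=s["position"]
    W=np.linalg.inv(M@d["mount"]); d["R"]=W[:3,:3]; d["t"]=W[:3,3]; return s,d
def crop(px,x0,y0,w,h,k,fn):
    im=cv2.resize(px[y0:y0+h,x0:x0+w],None,fx=k,fy=k,interpolation=cv2.INTER_CUBIC); cv2.imwrite(fn,im)
E
python3 - <<'E'
from h import *
d=optics.read_camera("top")
crop(d["pixels"],120,110,240,170,3.3,"pics/topc.png")
print(proj(d,[0,0,0]),proj(d,[.126,.561,.304]))
s,d=wrist(); cv2.imwrite("pics/w0.png",d["pixels"])
E
```

```text
[214.16172256 416.00427343] [-129.75462704  416.10020306]
```

View pics/topc.png

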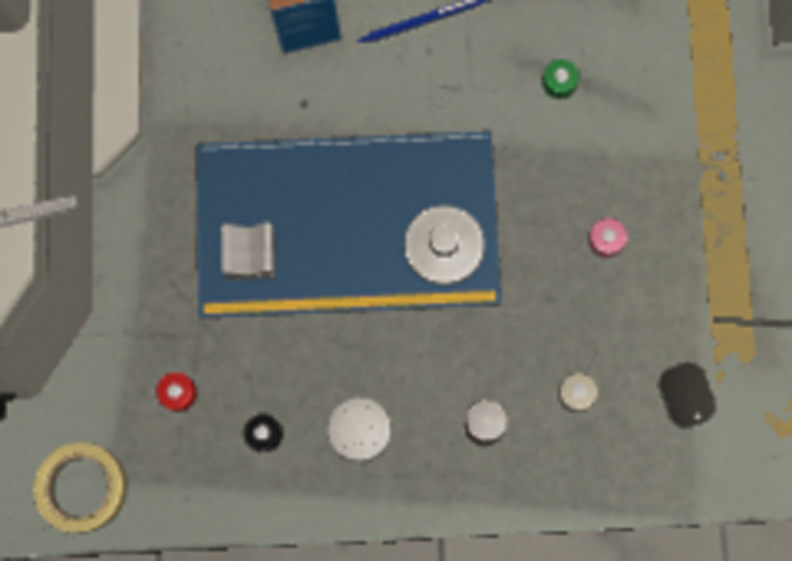

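View pics/w0.png

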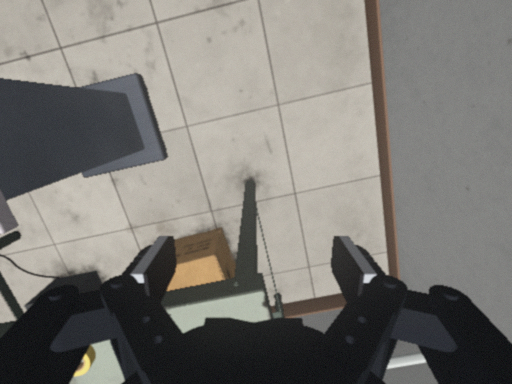

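```bash
cat > a.py <<'E'
from h import *
d=optics.read_camera("top")
P=lambda x,y,z: ray(d,120+(x+.5)/3.3-.5,110+(y+.5)/3.3-.5,z)
for n,x,y,z in [("black",263,432,.018),("block",359,429,.015),("bar",487,419,.048),("cream",579,390,.02),("veetop",246,248,.033),("flat",445,244,.02),("loupe",687,394,.018),("tape",79,487,.018),("red",176,391,.018),("pink",608,237,.018),("hexend",715,319,.003)]:
    print(n,P(x,y,z).round(4))
c=np.array([P(*q,.003) for q in [(197,144),(491,131),(500,304),(204,316)]])
print(c.round(4), c.mean(0))
yv=(c[0]-c[1]+c[3]-c[2])[:2]; xv=(c[0]-c[3]+c[1]-c[2])[:2]
print(np.linalg.norm(yv)/2,np.linalg.norm(xv)/2,np.degrees(np.arctan2(-yv[0],yv[1])),np.degrees(np.arctan2(xv[1],xv[0])))
E
python3 a.py
```

```text
black [0.4285 0.0244 0.018 ]
block [ 0.4275 -0.0518  0.015 ]
bar [ 0.4272 -0.1526  0.048 ]
cream [ 0.4497 -0.2289  0.02  ]
veetop [0.576 0.033 0.033]
flat [ 0.5748 -0.128   0.02  ]
loupe [ 0.4425 -0.3152  0.018 ]
tape [0.3922 0.1703 0.018 ]
red [0.4647 0.0933 0.018 ]
pink [ 0.5747 -0.2621  0.018 ]
hexend [ 0.5049 -0.347   0.003 ]
[[ 0.676   0.0767  0.003 ]
 [ 0.6756 -0.1725  0.003 ]
 [ 0.5259 -0.1712  0.003 ]
 [ 0.5276  0.0726  0.003 ]] [ 0.60129545 -0.04860679  0.003     ]
0.24652181151703362 0.1490351426526078 -0.25110677547427646 0.5106119531764464
```

move_arm --series '[[[0, 0, 0], [0, 0, 8.5], 1], [[0, 0, 0], [0, 0, 8.5], 1], [[0, 0, 0], [0, 0, 8.5], 1], [[0, 0, 0], [0, 0, 8.5], 1], [[0, 0, 0], [0, 0, 8.5], 1]]'

```text
t: 0.8
position: [0.1265, 0.5609, 0.3038]
orientation: [[-0.566, 0.825, -0.0], [0.825, 0.566, -0.0], [-0.0, -0.0, -1.0]]
ft_force: [0.4, -0.1, 0.2]
finger_gap: 1.001
```

move_arm --series '[[[0, 0, 0], [0, 0, 8.5], 1], [[0, 0, 0], [0, 0, 8.5], 1], [[0, 0, 0], [0, 0, 8.5], 1], [[0, 0, 0], [0, 0, 8.5], 1], [[0, 0, 0], [0, 0, 0.8], 1]]'

```text
t: 1.3
position: [0.1265, 0.5609, 0.3039]
orientation: [[0.001, 1.0, -0.0], [1.0, -0.001, -0.0], [-0.0, -0.0, -1.0]]
ft_force: [0.2, 0.3, 0.3]
finger_gap: 1.006
```

move_arm --series '[[[-30, 15, 0], [0, 0, 0], 1], [[-30, 15, 0], [0, 0, 0], 1], [[-30, 15, 0], [0, 0, 0], 1], [[-30, 15, 0], [0, 0, 0], 1], [[-30, 15, 0], [0, 0, 0], 1]]'

```text
t: 1.8
position: [0.2018, 0.4097, 0.304]
orientation: [[-0.003, 1.0, 0.0], [1.0, 0.003, 0.0], [0.0, 0.0, -1.0]]
ft_force: [-0.0, 1.1, 0.1]
finger_gap: 1.0
```

move_arm --series '[[[-30, 15, 0], [0, 0, 0], 1], [[-30, 15, 0], [0, 0, 0], 1], [[-30, 15, 0], [0, 0, 0], 1], [[-30, 15, 0], [0, 0, 0], 1], [[-30, 15, 0], [0, 0, 0], 1]]'

```text
t: 2.3
position: [0.2768, 0.2597, 0.3041]
orientation: [[-0.003, 1.0, 0.001], [1.0, 0.003, 0.0], [0.0, 0.001, -1.0]]
ft_force: [1.1, -0.0, -1.2]
finger_gap: 1.002
```

move_arm --series '[[[-30, 15, 0], [0, 0, 0], 1], [[-30, 15, 0], [0, 0, 0], 1], [[-30, 15, 0], [0, 0, 0], 1], [[-30, 15, 0], [0, 0, 0], 1], [[-30, 15, 0], [0, 0, 0], 1]]'

```text
t: 2.8
position: [0.3518, 0.1096, 0.3041]
orientation: [[-0.003, 1.0, 0.001], [1.0, 0.003, 0.0], [0.0, 0.001, -1.0]]
ft_force: [0.9, 0.6, -0.3]
finger_gap: 1.002
```

move_arm --series '[[[-30, 15, 20], [0, 0, 0], 1], [[-30, 15, 20], [0, 0, 0], 1], [[-30, 15, 20], [0, 0, 0], 1], [[-30, 15, 20], [0, 0, 0], 1], [[0, 0, 0], [0, 0, 0], 1]]'

```text
t: 3.3
position: [0.4118, -0.0117, 0.2219]
orientation: [[0.001, 1.0, -0.003], [1.0, -0.001, -0.001], [-0.001, -0.003, -1.0]]
ft_force: [-1.0, 0.3, -0.3]
finger_gap: 0.997
```

Run:
```python
from h import *
s,d=wrist(); cv2.imwrite("pics/w1.png",d["pixels"]); print(s["position"],s["orientation"])
for n,p in dict(black=(.4285,.0244,.018),block=(.4275,-.0518,.015),bar=(.4272,-.1526,.048),cream=(.4497,-.2289,.02),vee=(.576,.033,.033)).items(): print(n,proj(d,p))
d=optics.read_camera("scene");cv2.imwrite("pics/s1.png",d["pixels"])
```

```text
[ 0.41176682 -0.01165926  0.22188792] [[ 1.36881774e-03  9.99993172e-01 -3.43259281e-03]
 [ 9.99998880e-01 -1.37088642e-03 -6.00376925e-04]
 [-6.05078520e-04 -3.43176716e-03 -9.99993928e-01]]
black [270.77328524 147.26732516]
block [268.45067265 215.04702487]
bar [268.23098603 310.51573797]
cream [283.56282292 343.28276641]
vee [425.40403622 140.4867212 ]
```

View pics/w1.png

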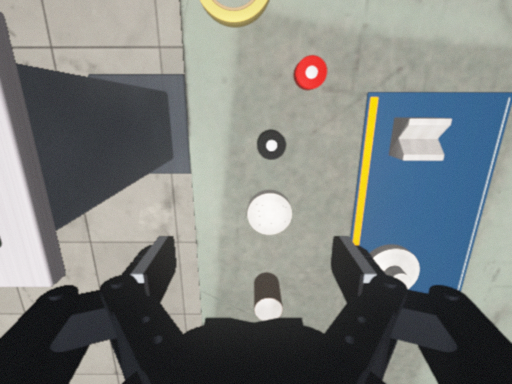

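View pics/s1.png

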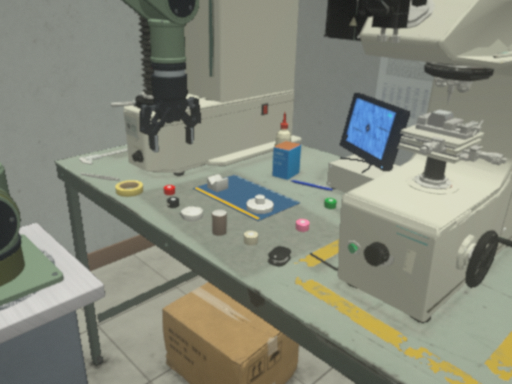

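Run:
```python
from h import *
s,d=wrist()
crop(d["pixels"],240,60,272,240,2.9,"pics/w1c.png")
```

```text
(no output)
```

View pics/w1c.png

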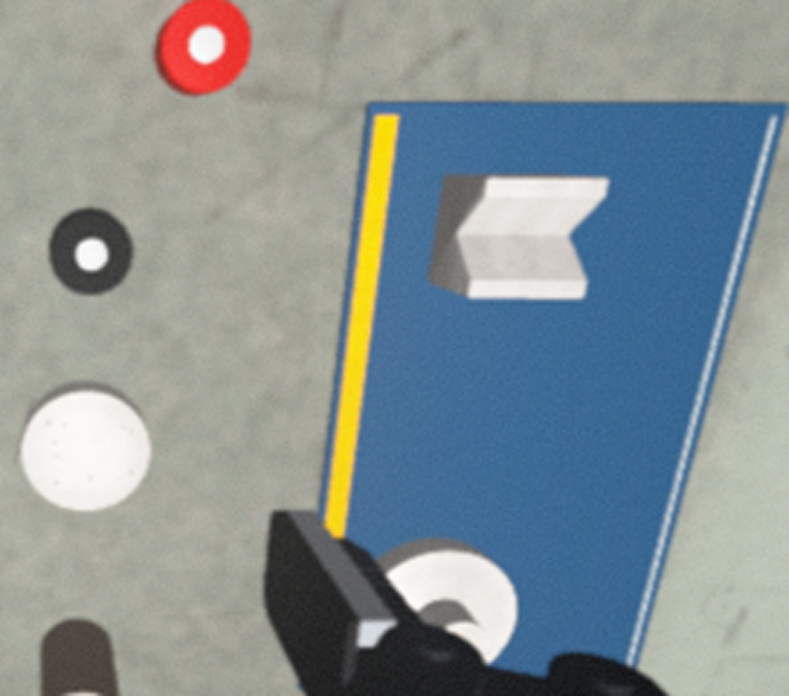

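Run:
```python
from h import *
s,d=wrist()
P=lambda x,y,z: ray(d,240+(x+.5)/2.9-.5,60+(y+.5)/2.9-.5,z).round(4)
v=[P(*q,.033) for q in [(486,177),(609,179),(585,299),(468,299)]]
print(v,np.mean(v,0))
print("mat",P(787,102,.003),P(368,102,.003),P(321,520,.003),P(632,665,.003))
print("block",P(86,450,.015),"black",P(91,254,.018))
```

```text
[array([0.5571, 0.0545, 0.033 ]), array([0.5976, 0.054 , 0.033 ]), array([0.598, 0.014, 0.033]), array([0.5578, 0.0139, 0.033 ])] [0.577625 0.0341   0.033   ]
mat [0.6766 0.0793 0.003 ] [0.5275 0.0791 0.003 ] [ 0.5286 -0.0858  0.003 ] [ 0.6746 -0.157   0.003 ]
block [ 0.429  -0.0495  0.015 ] black [0.4291 0.0271 0.018 ]
```

move_arm --series '[[[-13, 5, 30], [0, 0, 0], 1], [[-13, 5, 30], [0, 0, 0], 1], [[-13, 5, 30], [0, 0, 0], 1], [[0, 0, 0], [0, 0, 0], 1], [[0, 0, 0], [0, 0, 0], 1]]'

```text
t: 4.0
position: [0.4265, -0.0473, 0.1346]
orientation: [[-0.001, 1.0, 0.0], [1.0, 0.001, 0.0], [0.0, 0.0, -1.0]]
ft_force: [1.2, 0.5, 0.5]
finger_gap: 1.001
```

move_arm --series '[[[-3, 2, 20], [0, 0, 0], 1], [[0, 0, 20], [0, 0, 0], 1], [[0, 0, 20], [0, 0, 0], 1], [[0, 0, 0], [0, 0, 0], 1], [[0, 0, 0], [0, 0, 0], 0]]'

```text
t: 4.5
position: [0.4292, -0.0506, 0.0753]
orientation: [[-0.001, 1.0, 0.002], [1.0, 0.001, -0.0], [-0.0, 0.002, -1.0]]
ft_force: [-0.4, 0.6, -0.5]
finger_gap: 0.857
```

move_arm --series '[[[0, 0, 0], [0, 0, 0], 0], [[0, 0, 0], [0, 0, 0], 0], [[0, 0, 0], [0, 0, 0], 0], [[0, 0, 0], [0, 0, 0], 0], [[0, 0, 0], [0, 0, 0], 0]]'

```text
t: 5.0
position: [0.4291, -0.051, 0.0757]
orientation: [[0.0, 1.0, 0.003], [1.0, -0.0, -0.0], [-0.0, 0.003, -1.0]]
ft_force: [-1.9, 2.4, 11.2]
finger_gap: 0.547
```

move_arm --series '[[[0, 0, 0], [0, 0, 0], 0], [[0, 0, 0], [0, 0, 0], 0]]'

```text
t: 5.2
position: [0.4291, -0.051, 0.0757]
orientation: [[0.0, 1.0, 0.003], [1.0, -0.0, -0.0], [-0.0, 0.003, -1.0]]
ft_force: [-1.3, 0.6, 11.3]
finger_gap: 0.549
```

Run:
```python
from h import *
s,d=wrist(); cv2.imwrite("pics/w2.png",d["pixels"]); 
d=optics.read_camera("scene");crop(d["pixels"],130,150,200,150,4,"pics/s2.png")
```

```text
(no output)
```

View pics/w2.png

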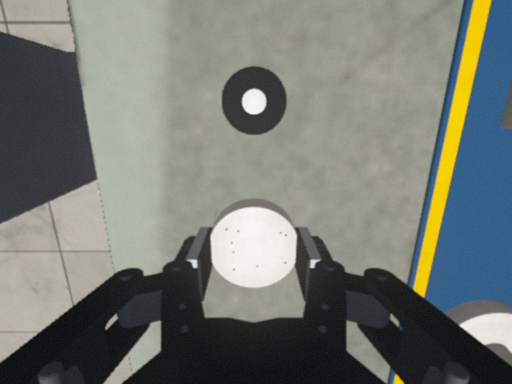

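View pics/s2.png

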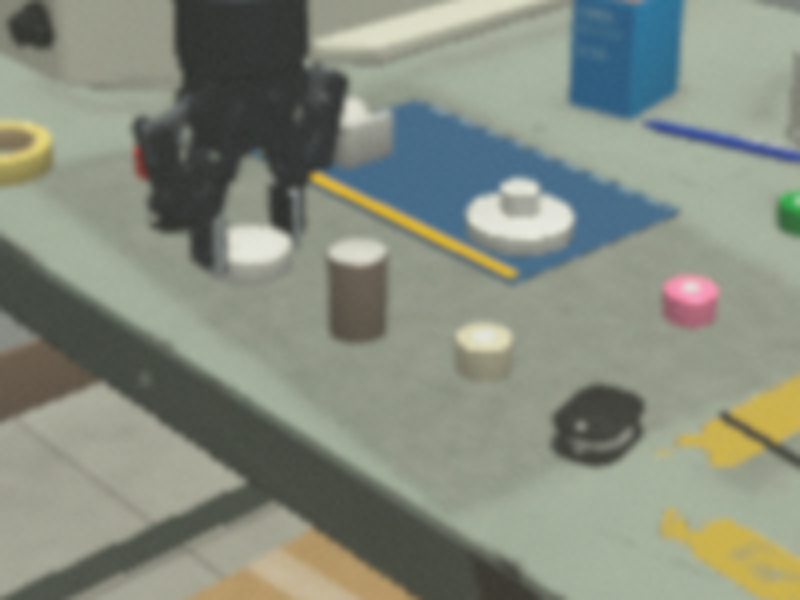

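move_arm --series '[[[0, 0, -15], [0, 0, 0], 0], [[0, 0, -20], [0, 0, 0], 0], [[0, 0, -25], [0, 0, 0], 0], [[0, 0, 0], [0, 0, 0], 0], [[0, 0, 0], [0, 0, 0], 0]]'

```text
t: 5.8
position: [0.4284, -0.0511, 0.1343]
orientation: [[0.0, 1.0, 0.001], [1.0, -0.0, -0.0], [-0.0, 0.001, -1.0]]
ft_force: [-0.6, -1.0, -2.0]
finger_gap: 0.541
```

move_arm --series '[[[1, 30, 0], [0, 0, 0], 0], [[1, 40, 0], [0, 0, 0], 0], [[1, 40, 0], [0, 0, 0], 0], [[1, 30, 0], [0, 0, 0], 0], [[0, 7, 0], [0, 0, 0], 0]]'

```text
t: 6.3
position: [0.5782, -0.047, 0.1323]
orientation: [[-0.0, 1.0, 0.001], [1.0, 0.0, 0.0], [0.0, 0.001, -1.0]]
ft_force: [-0.5, -1.5, -2.1]
finger_gap: 0.546
```

move_arm --series '[[[0, 0, 0], [0, 0, 0], 0], [[0, 0, 0], [0, 0, 0], 0]]'

```text
t: 6.5
position: [0.5735, -0.047, 0.1326]
orientation: [[0.0, 1.0, -0.004], [1.0, -0.0, 0.0], [0.0, -0.004, -1.0]]
ft_force: [-0.6, 0.8, -1.7]
finger_gap: 0.548
```

Run:
```python
from h import *
s,d=wrist(); cv2.imwrite("pics/w3.png",d["pixels"]); print(s["position"])
```

```text
[ 0.57350103 -0.04702115  0.13256366]
```

View pics/w3.png

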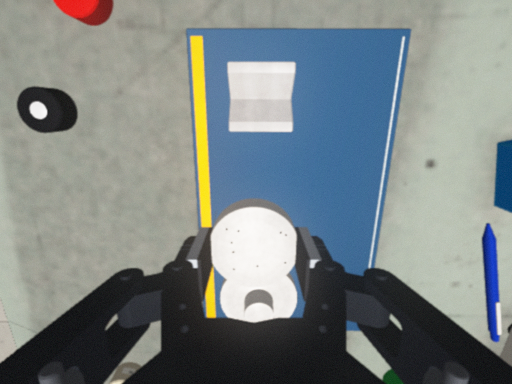

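move_arm --series '[[[0, 1, 20], [0, 0, 0], 0], [[0, 0, 20], [0, 0, 0], 0], [[0, 0, 8], [0, 0, 0], 0], [[0, 0, 0], [0, 0, 0], 0], [[0, 0, 0], [0, 0, 0], 0]]'

```text
t: 7.05
position: [0.5764, -0.0472, 0.0865]
orientation: [[0.0, 1.0, 0.001], [1.0, -0.0, -0.0], [-0.0, 0.001, -1.0]]
ft_force: [0.2, 0.2, -2.1]
finger_gap: 0.545
```

move_arm --series '[[[0, 0, 4], [0, 0, 0], 0], [[0, 0, 0], [0, 0, 0], 0], [[0, 0, 2], [0, 0, 0], 0], [[0, 0, 0], [0, 0, 0], 0], [[0, 0, 0], [0, 0, 0], 0]]'

```text
t: 7.55
position: [0.5764, -0.0471, 0.0799]
orientation: [[0.0, 1.0, 0.0], [1.0, -0.0, 0.0], [0.0, 0.0, -1.0]]
ft_force: [0.8, 0.2, -2.6]
finger_gap: 0.542
```

move_arm --series '[[[0, 0, 1], [0, 0, 0], 0], [[0, 0, 0], [0, 0, 0], 0], [[0, 0, 1], [0, 0, 0], 0], [[0, 0, 0], [0, 0, 0], 0], [[0, 0, 0], [0, 0, 0], 0]]'

```text
t: 8.05
position: [0.5766, -0.0471, 0.0789]
orientation: [[0.0, 1.0, 0.001], [1.0, -0.0, 0.0], [0.0, 0.001, -1.0]]
ft_force: [-1.9, 0.8, 5.2]
finger_gap: 0.542
```

move_arm --series '[[[0, 0, 0], [0, 0, 0], 0.85], [[0, 0, 0], [0, 0, 0], 0.85], [[0, 0, 0], [0, 0, 0], 0.85], [[0, 0, -20], [0, 0, 0], 0.85], [[0, 0, -35], [0, 0, 0], 0.85]]'

```text
t: 8.55
position: [0.5749, -0.047, 0.1311]
orientation: [[0.0, 1.0, -0.006], [1.0, -0.0, 0.001], [0.001, -0.006, -1.0]]
ft_force: [1.1, 0.1, 0.9]
finger_gap: 0.849
```

move_arm --series '[[[0, -10, -20], [0, 0, 0], 0.85], [[-20, -30, 0], [0, 0, 0], 0.85], [[-40, -30, 0], [0, 0, 0], 0.85], [[-40, -30, 0], [0, 0, 0], 0.85], [[-40, -25, 0], [0, 0, 0], 0.85]]'

```text
t: 9.05
position: [0.4498, -0.1879, 0.1529]
orientation: [[-0.001, 1.0, -0.0], [1.0, 0.001, 0.0], [0.0, -0.0, -1.0]]
ft_force: [0.7, -0.2, -0.2]
finger_gap: 0.852
```

move_arm --series '[[[0, 0, 0], [0, 0, 0], 0.85], [[0, 0, 0], [0, 0, 0], 0.85]]'

```text
t: 9.25
position: [0.4511, -0.1879, 0.153]
orientation: [[0.003, 1.0, 0.001], [1.0, -0.003, 0.0], [0.0, 0.001, -1.0]]
ft_force: [0.1, -0.2, 0.7]
finger_gap: 0.851
```

Run:
```python
from h import *
s,d=wrist(); cv2.imwrite("pics/w4.png",d["pixels"]); print(s["position"])
d=optics.read_camera("top"); crop(d["pixels"],120,110,240,170,3.3,"pics/t4.png")
for n,p in dict(bar=(.4272,-.1526,.048),cream=(.4497,-.2289,.02)).items(): print(n,proj(d,p))
```

```text
[ 0.45110648 -0.18788846  0.15299949]
bar [267.240191   236.63372039]
cream [295.11504962 227.82196688]
```

View pics/w4.png

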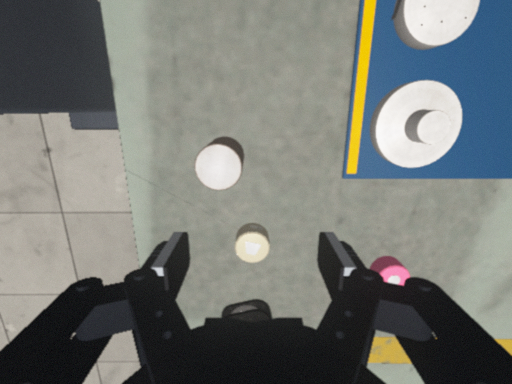

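View pics/t4.png

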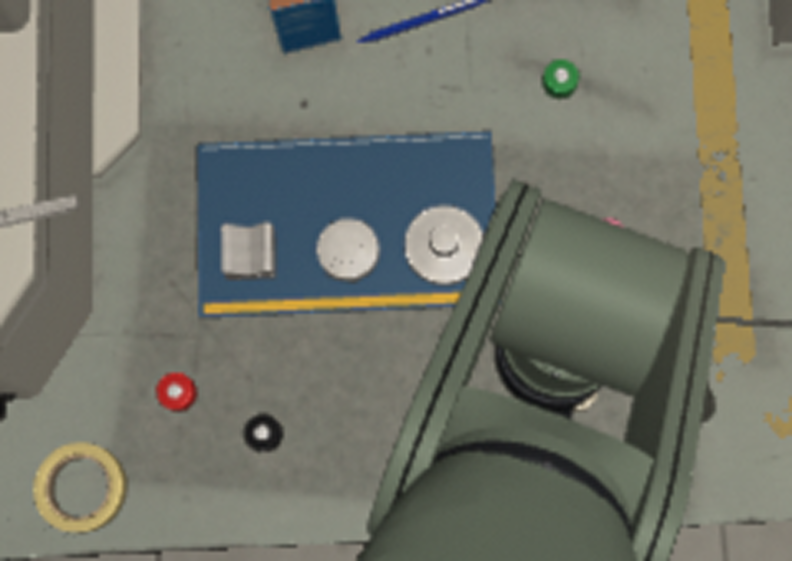

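Run:
```python
from h import *
s,d=wrist(); crop(d["pixels"],180,130,110,150,5,"pics/w4c.png")
print(ray(d,252.5,248,.02),ray(d,218.5,166.5,.048),ray(d,417,124,.018))
d=optics.read_camera("top"); P=lambda x,y,z: ray(d,120+(x+.5)/3.3-.5,110+(y+.5)/3.3-.5,z)
print(P(348,249,.018))
```

```text
[ 0.45089503 -0.22634081  0.02      ] [ 0.42815953 -0.14942554  0.048     ] [ 0.57410589 -0.1232261   0.018     ]
[ 0.57489039 -0.04848363  0.018     ]
```

View pics/w4c.png

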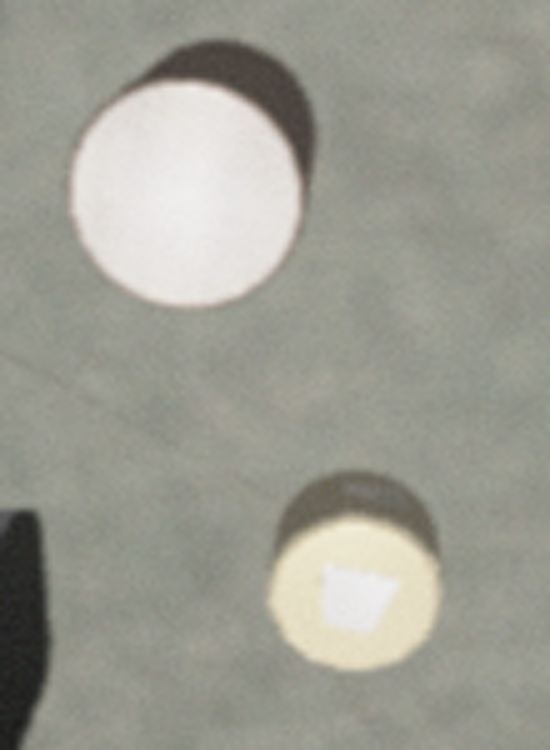

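move_arm --series '[[[-20, 0, 12], [0, 0, 0], 0.85], [[-20, 0, 15], [0, 0, 0], 0.85], [[0, 0, 20], [0, 0, 0], 0.85], [[0, 0, 25], [0, 0, 0], 0.85], [[0, 0, 0], [0, 0, 0], 0.85]]'

```text
t: 9.95
position: [0.4504, -0.2254, 0.0783]
orientation: [[-0.002, 1.0, -0.006], [1.0, 0.002, 0.003], [0.003, -0.006, -1.0]]
ft_force: [-0.4, 0.1, 0.2]
finger_gap: 0.848
```

move_arm --series '[[[0, 0, 0], [0, 0, 0], 0.85], [[0, 0, 0], [0, 0, 0], 0], [[0, 0, 0], [0, 0, 0], 0], [[0, 0, 0], [0, 0, 0], 0], [[0, 0, 0], [0, 0, 0], 0]]'

```text
t: 10.45
position: [0.4518, -0.2272, 0.0821]
orientation: [[0.0, 1.0, 0.002], [1.0, -0.0, -0.001], [-0.001, 0.002, -1.0]]
ft_force: [-0.5, 0.9, 7.5]
finger_gap: 0.311
```

move_arm --series '[[[0, 0, 0], [0, 0, 0], 0], [[0, 0, 0], [0, 0, 0], 0], [[0, 0, 0], [0, 0, 0], 0]]'

```text
t: 10.75
position: [0.4518, -0.2272, 0.0822]
orientation: [[0.0, 1.0, 0.002], [1.0, -0.0, -0.001], [-0.001, 0.002, -1.0]]
ft_force: [-0.8, 1.3, 5.8]
finger_gap: 0.315
```

Run:
```python
from h import *
s,d=wrist(); cv2.imwrite("pics/w5.png",d["pixels"]); print(s["position"])
```

```text
[ 0.45183704 -0.22721187  0.08216744]
```

View pics/w5.png

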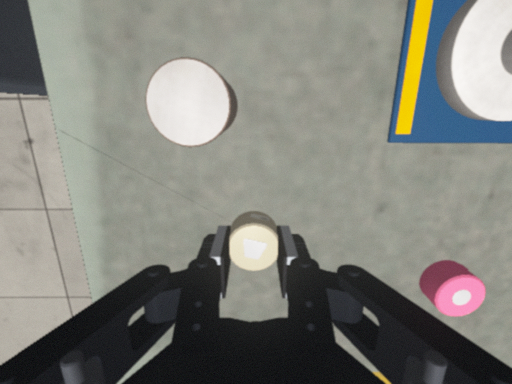

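move_arm --series '[[[0, 0, -20], [0, 0, 0], 0], [[0, 0, -35], [0, 0, 0], 0], [[0, 0, -30], [0, 0, 0], 0], [[15, 15, 0], [0, 0, 0], 0], [[35, 25, 0], [0, 0, 0], 0]]'

```text
t: 11.3
position: [0.4917, -0.1785, 0.1678]
orientation: [[0.004, 1.0, 0.003], [1.0, -0.004, -0.002], [-0.002, 0.003, -1.0]]
ft_force: [1.5, 0.8, -0.5]
finger_gap: 0.309
```

move_arm --series '[[[40, 25, 0], [0, 0, 0], 0], [[40, 25, 0], [0, 0, 0], 0], [[35, 25, 0], [0, 0, 0], 0], [[15, 10, 0], [0, 0, 0], 0], [[0, 0, 0], [0, 0, 0], 0]]'

```text
t: 11.8
position: [0.5774, -0.0454, 0.1661]
orientation: [[-0.003, 1.0, 0.001], [1.0, 0.003, 0.0], [0.0, 0.001, -1.0]]
ft_force: [0.3, 0.5, 0.1]
finger_gap: 0.312
```

move_arm --series '[[[0, 0, 20], [0, 0, 0], 0], [[0, 0, 20], [0, 0, 0], 0], [[0, 0, 10], [0, 0, 0], 0], [[0, 0, 0], [0, 0, 0], 0], [[0, 0, 0], [0, 0, 0], 0]]'

```text
t: 12.3
position: [0.5764, -0.0479, 0.1164]
orientation: [[0.001, 1.0, 0.0], [1.0, -0.001, -0.0], [-0.0, 0.0, -1.0]]
ft_force: [0.3, 0.5, -0.1]
finger_gap: 0.316
```

Run:
```python
from h import *
s,d=wrist(); cv2.imwrite("pics/w6.png",d["pixels"]); print(s["position"])
```

```text
[ 0.57638332 -0.04787796  0.1163986 ]
```

View pics/w6.png

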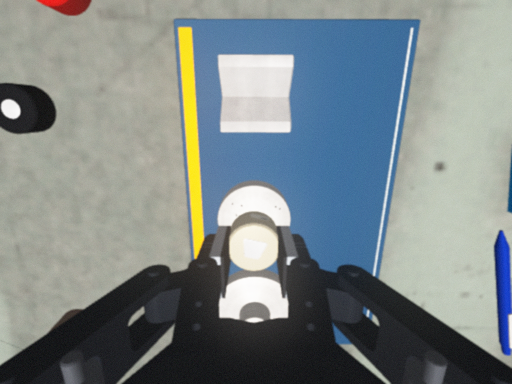

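move_arm --series '[[[0.5, 0, 8], [0, 0, 0], 0], [[0, 0, 6], [0, 0, 0], 0], [[0, 0, 0], [0, 0, 0], 0], [[0, 0, 1], [0, 0, 0], 0], [[0, 0, 0], [0, 0, 0], 0]]'

```text
t: 12.85
position: [0.5765, -0.0466, 0.1008]
orientation: [[-0.0, 1.0, -0.0], [1.0, 0.0, 0.0], [0.0, -0.0, -1.0]]
ft_force: [0.3, -0.1, -0.9]
finger_gap: 0.311
```

move_arm --series '[[[0, 0, 0], [0, 0, 0], 0], [[0, 0, 0], [0, 0, 0], 0]]'

```text
t: 13.05
position: [0.5765, -0.0466, 0.1011]
orientation: [[0.0, 1.0, 0.0], [1.0, -0.0, 0.0], [0.0, 0.0, -1.0]]
ft_force: [-0.1, 0.2, -0.2]
finger_gap: 0.314
```

move_arm --series '[[[0, 0, 1], [0, 0, 0], 0], [[0, 0, 0], [0, 0, 0], 0], [[0, 0, 0.5], [0, 0, 0], 0], [[0, 0, 0], [0, 0, 0], 0], [[0, 0, 0], [0, 0, 0], 0]]'

```text
t: 13.55
position: [0.5766, -0.0466, 0.1002]
orientation: [[0.0, 1.0, 0.001], [1.0, -0.0, 0.0], [0.0, 0.001, -1.0]]
ft_force: [-0.9, -0.8, 6.3]
finger_gap: 0.311
```

move_arm --series '[[[0, 0, 0], [0, 0, 0], 0.7], [[0, 0, 0], [0, 0, 0], 0.7], [[0, 0, 0], [0, 0, 0], 0.7], [[0, 0, -20], [0, 0, 0], 0.7], [[0, 0, -40], [0, 0, 0], 0.7]]'

```text
t: 14.05
position: [0.5745, -0.0464, 0.1569]
orientation: [[0.0, 1.0, -0.008], [1.0, -0.0, 0.001], [0.001, -0.008, -1.0]]
ft_force: [0.6, -0.2, -0.0]
finger_gap: 0.699
```

move_arm --series '[[[0, -10, -20], [0, 0, 0], 0.7], [[20, -40, 0], [0, 0, 0], 0.7], [[25, -45, 0], [0, 0, 0], 0.7], [[20, -40, 0], [0, 0, 0], 0.7], [[7, -15, 0], [0, 0, 0], 0.7]]'

```text
t: 14.55
position: [0.4232, 0.0257, 0.1789]
orientation: [[-0.001, 1.0, -0.004], [1.0, 0.001, 0.0], [0.0, -0.004, -1.0]]
ft_force: [0.1, -0.6, -0.1]
finger_gap: 0.701
```

move_arm --series '[[[0, 0, 0], [0, 0, -8.5], 0.7], [[0, 0, 0], [0, 0, -8.5], 0.7], [[0, 0, 0], [0, 0, -8.5], 0.7], [[0, 0, 0], [0, 0, -8.5], 0.7], [[0, 0, 0], [0, 0, -8.5], 0.7]]'

```text
t: 15.05
position: [0.4276, 0.0247, 0.1793]
orientation: [[-0.68, 0.733, -0.0], [0.733, 0.68, 0.0], [0.0, 0.0, -1.0]]
ft_force: [0.4, 0.6, -0.4]
finger_gap: 0.697
```

move_arm --series '[[[0, 0, 0], [0, 0, -8.5], 0.7], [[0, 0, 0], [0, 0, -8.5], 0.7], [[0, 0, 0], [0, 0, -8.5], 0.7], [[0, 0, 0], [0, 0, -8.5], 0.7], [[0, 0, 0], [0, 0, -8.5], 0.7]]'

```text
t: 15.55
position: [0.4276, 0.0247, 0.1793]
orientation: [[-0.997, 0.081, -0.0], [0.081, 0.997, 0.0], [0.0, 0.0, -1.0]]
ft_force: [0.8, 0.4, 0.5]
finger_gap: 0.705
```

move_arm --series '[[[0, 0, 0], [0, 0, -5], 0.7], [[0, 0, 0], [0, 0, 0], 0.7], [[0, 0, 0], [0, 0, 0], 0.7]]'

```text
t: 15.85
position: [0.4277, 0.0247, 0.1793]
orientation: [[-1.0, 0.002, -0.0], [0.002, 1.0, 0.0], [0.0, 0.0, -1.0]]
ft_force: [-0.6, 0.1, -0.1]
finger_gap: 0.702
```

Run:
```python
from h import *
s,d=wrist(); cv2.imwrite("pics/w7.png",d["pixels"]); print(s["position"])
print(proj(d,(.4288,.0258,.018)))
d=optics.read_camera("top"); crop(d["pixels"],120,110,240,170,3.3,"pics/t7.png")
```

```text
[0.4276505  0.02465527 0.17933273]
[254.12478775 195.2321867 ]
```

View pics/w7.png

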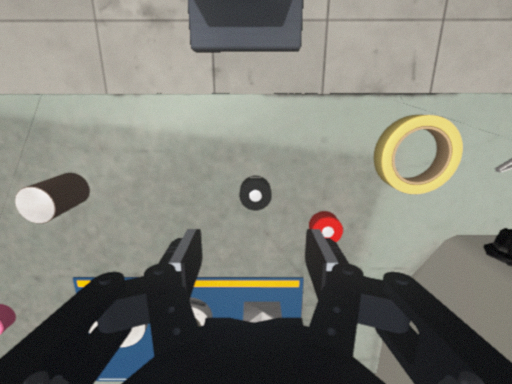

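View pics/t7.png

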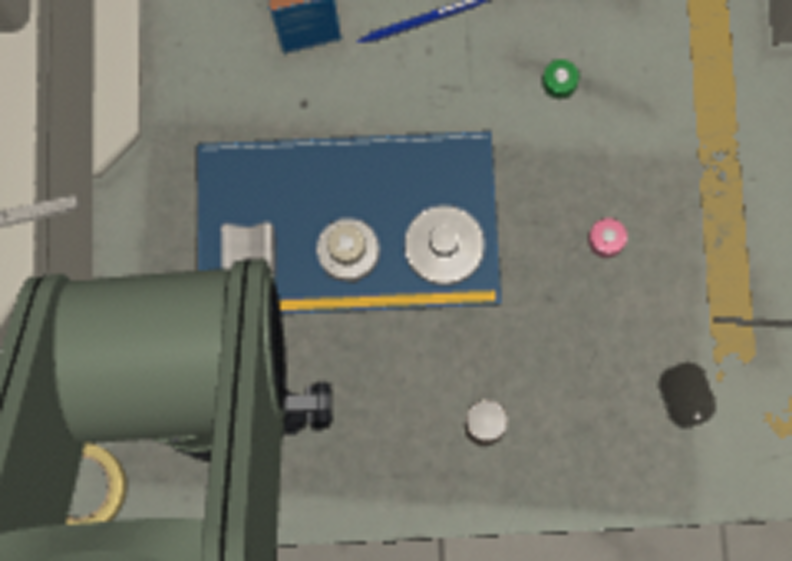

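move_arm --series '[[[-1, 1, 25], [0, 0, 0], 0.7], [[0, 0, 30], [0, 0, 0], 0.7], [[0, 0, 30], [0, 0, 0], 0.7], [[0, 0, 15], [0, 0, 0], 0.7], [[0, 0, 0], [0, 0, 0], 0.7]]'

```text
t: 16.45
position: [0.4275, 0.0256, 0.0777]
orientation: [[-1.0, 0.001, -0.005], [0.001, 1.0, -0.0], [0.005, -0.0, -1.0]]
ft_force: [0.2, -0.5, -0.3]
finger_gap: 0.697
```

move_arm --series '[[[0, 0, 0], [0, 0, 0], 0.7], [[0, 0, 0], [0, 0, 0], 0], [[0, 0, 0], [0, 0, 0], 0], [[0, 0, 0], [0, 0, 0], 0], [[0, 0, 0], [0, 0, 0], 0]]'

```text
t: 16.95
position: [0.4293, 0.0257, 0.0807]
orientation: [[-1.0, 0.0, 0.003], [0.0, 1.0, 0.0], [-0.003, 0.0, -1.0]]
ft_force: [-1.6, -0.1, 7.3]
finger_gap: 0.317
```

move_arm --series '[[[0, 0, 0], [0, 0, 0], 0], [[0, 0, 0], [0, 0, 0], 0], [[0, 0, 0], [0, 0, 0], 0]]'

```text
t: 17.25
position: [0.4293, 0.0257, 0.0807]
orientation: [[-1.0, 0.0, 0.003], [0.0, 1.0, 0.0], [-0.003, 0.0, -1.0]]
ft_force: [-1.4, 0.8, 6.0]
finger_gap: 0.315
```

move_arm --series '[[[0, 0, -20], [0, 0, 0], 0], [[0, 0, -35], [0, 0, 0], 0], [[0, 0, -30], [0, 0, 0], 0], [[-15, -10, 0], [0, 0, 0], 0], [[-35, -25, 0], [0, 0, 0], 0]]'

```text
t: 17.75
position: [0.4775, -0.0086, 0.1663]
orientation: [[-1.0, -0.002, 0.001], [-0.002, 1.0, 0.001], [-0.001, 0.001, -1.0]]
ft_force: [1.4, 1.1, -0.4]
finger_gap: 0.313
```

move_arm --series '[[[-35, -25, 0], [0, 0, 0], 0], [[-35, -25, 0], [0, 0, 0], 0], [[-35, -25, 0], [0, 0, 0], 0], [[-35, -25, 0], [0, 0, 0], 0], [[-24, -18, 0], [0, 0, 0], 0]]'

```text
t: 18.25
position: [0.6448, -0.1291, 0.165]
orientation: [[-1.0, 0.001, 0.002], [0.001, 1.0, -0.001], [-0.002, -0.001, -1.0]]
ft_force: [-0.0, 0.5, 0.2]
finger_gap: 0.316
```

move_arm --series '[[[0, 0, 0], [0, 0, 0], 0], [[0, 0, 20], [0, 0, 0], 0], [[0, 0, 20], [0, 0, 0], 0], [[0, 0, 20], [0, 0, 0], 0], [[0, 0, 0], [0, 0, 0], 0]]'

```text
t: 18.75
position: [0.6402, -0.1264, 0.102]
orientation: [[-1.0, -0.0, -0.006], [-0.0, 1.0, 0.002], [0.006, 0.002, -1.0]]
ft_force: [-0.9, 0.3, 0.2]
finger_gap: 0.311
```

Run:
```python
from h import *
s,d=wrist(); cv2.imwrite("pics/w8.png",d["pixels"]); print(s["position"])
```

```text
[ 0.64018869 -0.12640231  0.10203631]
```

View pics/w8.png

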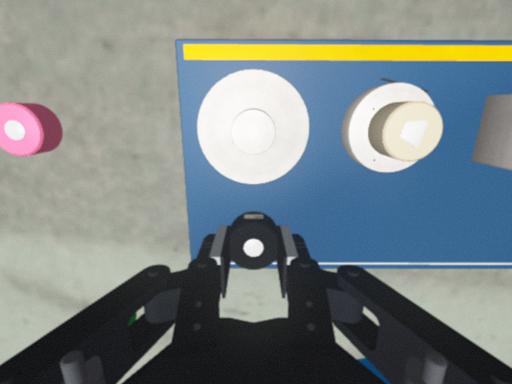

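move_arm --series '[[[0, 0, 10], [0, 0, 0], 0], [[0, 0, 5], [0, 0, 0], 0], [[0, 0, 0], [0, 0, 0], 0], [[0, 0, 0], [0, 0, 0], 0], [[0, 0, 0], [0, 0, 0], 0]]'

```text
t: 19.3
position: [0.6429, -0.1274, 0.0898]
orientation: [[-1.0, 0.0, 0.001], [0.0, 1.0, -0.0], [-0.001, -0.0, -1.0]]
ft_force: [-0.0, -0.7, -0.1]
finger_gap: 0.312
```

move_arm --series '[[[0, 0, 4], [0, 0, 0], 0], [[0, 0, 1], [0, 0, 0], 0], [[0, 0, 1], [0, 0, 0], 0], [[0, 0, 0], [0, 0, 0], 0], [[0, 0, 0], [0, 0, 0], 0]]'

```text
t: 19.8
position: [0.6425, -0.1273, 0.0838]
orientation: [[-1.0, 0.0, -0.0], [0.0, 1.0, 0.0], [0.0, 0.0, -1.0]]
ft_force: [-1.9, 0.6, 2.8]
finger_gap: 0.314
```

move_arm --series '[[[0, 0, 0], [0, 0, 0], 0.65], [[0, 0, 0], [0, 0, 0], 0.65], [[0, 0, 0], [0, 0, 0], 0.65], [[0, 0, -20], [0, 0, 0], 0.65], [[0, 0, -40], [0, 0, 0], 0.65]]'

```text
t: 20.3
position: [0.6408, -0.127, 0.1404]
orientation: [[-1.0, 0.0, -0.008], [0.0, 1.0, 0.002], [0.008, 0.002, -1.0]]
ft_force: [0.5, -0.6, -0.4]
finger_gap: 0.652
```

move_arm --series '[[[10, 0, -30], [0, 0, 0], 0.65], [[40, -5, 0], [0, 0, 0], 0.65], [[45, -5, 0], [0, 0, 0], 0.65], [[45, -5, 0], [0, 0, 0], 0.65], [[45, -5, 0], [0, 0, 0], 0.65]]'

```text
t: 20.8
position: [0.456, -0.1473, 0.1733]
orientation: [[-1.0, -0.0, 0.0], [-0.0, 1.0, -0.0], [-0.0, -0.0, -1.0]]
ft_force: [0.1, -0.4, -0.3]
finger_gap: 0.648
```

move_arm --series '[[[30, -3, 0], [0, 0, 0], 0.65], [[0, 0, 0], [0, 0, 0], 0.65], [[0, 0, 0], [0, 0, 0], 0.65], [[0, 0, 0], [0, 0, 0], 0.65]]'

```text
t: 21.2
position: [0.4291, -0.1506, 0.1737]
orientation: [[-1.0, -0.0, 0.002], [-0.0, 1.0, -0.001], [-0.002, -0.001, -1.0]]
ft_force: [0.4, -0.2, 0.8]
finger_gap: 0.654
```

Run:
```python
from h import *
s,d=wrist(); cv2.imwrite("pics/w9.png",d["pixels"]); print(s["position"])
print(proj(d,(.4277,-.151,.048)))
d=optics.read_camera("top"); crop(d["pixels"],120,110,240,170,3.3,"pics/t9.png")
```

```text
[ 0.4290515  -0.15059633  0.17369428]
[252.39189438 206.083003  ]
```

View pics/w9.png

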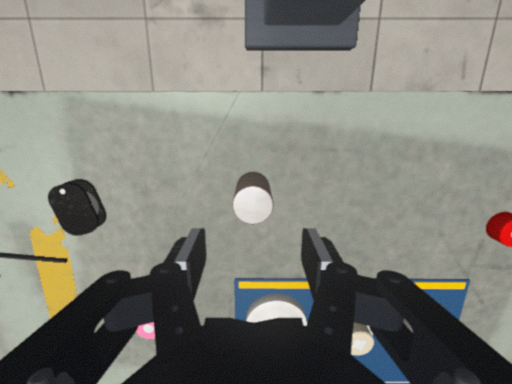

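View pics/t9.png

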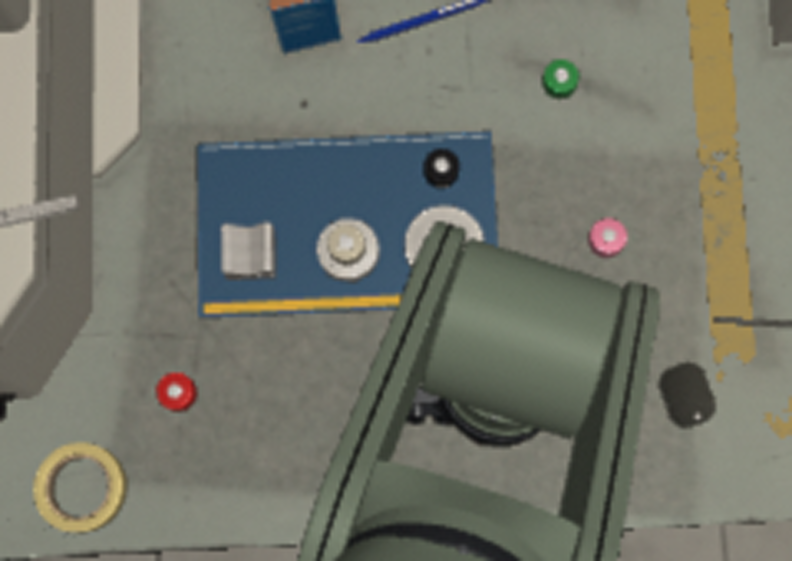

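move_arm --series '[[[1, 0, 20], [0, 0, 0], 0.65], [[0, 0, 30], [0, 0, 0], 0.65], [[0, 0, 25], [0, 0, 0], 0.65], [[0, 0, 16], [0, 0, 0], 0.65], [[0, 0, 0], [0, 0, 0], 0.65]]'

```text
t: 21.8
position: [0.4263, -0.1498, 0.0803]
orientation: [[-1.0, -0.0, -0.004], [-0.0, 1.0, 0.002], [0.004, 0.002, -1.0]]
ft_force: [-0.1, 0.3, -1.0]
finger_gap: 0.646
```

move_arm --series '[[[0, 0, 0], [0, 0, 0], 0.65], [[0, 0, 0], [0, 0, 0], 0], [[0, 0, 0], [0, 0, 0], 0], [[0, 0, 0], [0, 0, 0], 0], [[0, 0, 0], [0, 0, 0], 0]]'

```text
t: 22.3
position: [0.4275, -0.1505, 0.0835]
orientation: [[-1.0, 0.0, 0.003], [0.0, 1.0, -0.001], [-0.003, -0.001, -1.0]]
ft_force: [0.3, 0.8, 5.4]
finger_gap: 0.355
```

move_arm --series '[[[0, 0, 0], [0, 0, 0], 0], [[0, 0, 0], [0, 0, 0], 0], [[0, 0, 0], [0, 0, 0], 0]]'

```text
t: 22.6
position: [0.4275, -0.1505, 0.0835]
orientation: [[-1.0, 0.0, 0.003], [0.0, 1.0, -0.001], [-0.003, -0.001, -1.0]]
ft_force: [0.1, 0.5, 6.9]
finger_gap: 0.351
```

move_arm --series '[[[0, 0, -20], [0, 0, 0], 0], [[0, 0, -35], [0, 0, 0], 0], [[0, 0, -35], [0, 0, 0], 0], [[-10, 10, 0], [0, 0, 0], 0], [[-30, 25, 0], [0, 0, 0], 0]]'

```text
t: 23.1
position: [0.4651, -0.1156, 0.1725]
orientation: [[-1.0, 0.003, -0.001], [0.003, 1.0, -0.0], [0.001, -0.0, -1.0]]
ft_force: [0.6, -0.5, -5.0]
finger_gap: 0.353
```

move_arm --series '[[[-35, 30, 0], [0, 0, 0], 0], [[-35, 30, 0], [0, 0, 0], 0], [[-35, 30, 0], [0, 0, 0], 0], [[-30, 30, 0], [0, 0, 0], 0], [[-20, 20, 0], [0, 0, 0], 0]]'

```text
t: 23.6
position: [0.623, 0.0275, 0.1702]
orientation: [[-1.0, -0.001, -0.002], [-0.001, 1.0, 0.001], [0.002, 0.001, -1.0]]
ft_force: [0.1, -0.5, -4.2]
finger_gap: 0.352
```

move_arm --series '[[[-10, 9, 0], [0, 0, 0], 0], [[0, 0, 20], [0, 0, 0], 0], [[0, 0, 25], [0, 0, 0], 0], [[0, 0, 15], [0, 0, 0], 0], [[0, 0, 0], [0, 0, 0], 0]]'

```text
t: 24.1
position: [0.629, 0.0334, 0.1085]
orientation: [[-1.0, 0.0, -0.009], [0.0, 1.0, -0.0], [0.009, -0.0, -1.0]]
ft_force: [0.1, -0.1, -4.5]
finger_gap: 0.352
```

move_arm --series '[[[0, 0, 0], [0, 0, 0], 0], [[0, 0, 0], [0, 0, 0], 0]]'

```text
t: 24.3
position: [0.6321, 0.0335, 0.1132]
orientation: [[-1.0, 0.0, 0.001], [0.0, 1.0, 0.0], [-0.001, 0.0, -1.0]]
ft_force: [0.1, -0.5, -3.0]
finger_gap: 0.357
```

Run:
```python
from h import *
s,d=wrist(); cv2.imwrite("pics/w10.png",d["pixels"]); print(s["position"])
```

```text
[0.63211261 0.03350876 0.11321012]
```

View pics/w10.png

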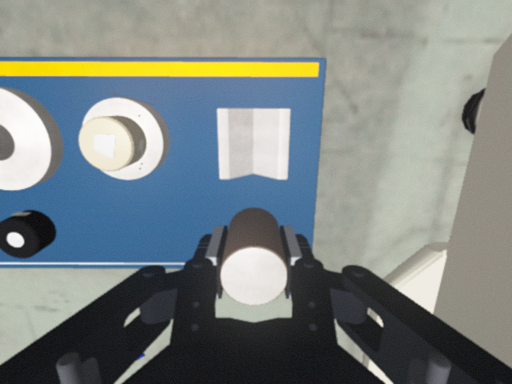

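move_arm --series '[[[0, 0, 15], [0, 0, 0], 0], [[0, 0, 9], [0, 0, 0], 0], [[0, 0, 0], [0, 0, 0], 0], [[0, 0, 0], [0, 0, 0], 0], [[0, 0, 1], [0, 0, 0], 0]]'

```text
t: 24.85
position: [0.6322, 0.0337, 0.0882]
orientation: [[-1.0, 0.0, 0.002], [0.0, 1.0, 0.0], [-0.002, 0.0, -1.0]]
ft_force: [-0.3, 0.1, -3.9]
finger_gap: 0.352
```

move_arm --series '[[[0, 0, 1], [0, 0, 0], 0], [[0, 0, 0], [0, 0, 0], 0], [[0, 0, 0], [0, 0, 0], 0]]'

```text
t: 25.15
position: [0.6318, 0.0337, 0.0866]
orientation: [[-1.0, 0.0, 0.0], [0.0, 1.0, 0.0], [-0.0, 0.0, -1.0]]
ft_force: [0.3, -0.2, -3.1]
finger_gap: 0.353
```

move_arm --series '[[[0, 0, 0.7], [0, 0, 0], 0], [[0, 0, 0], [0, 0, 0], 0], [[0, 0, 0], [0, 0, 0], 0]]'

```text
t: 25.45
position: [0.6318, 0.0337, 0.0866]
orientation: [[-1.0, 0.0, 0.001], [0.0, 1.0, 0.0], [-0.001, 0.0, -1.0]]
ft_force: [-2.2, -0.7, 5.2]
finger_gap: 0.356
```

Contact; release, rise, and back out of the cameras' view.

move_arm --series '[[[0, 0, 0], [0, 0, 0], 0.65], [[0, 0, 0], [0, 0, 0], 0.65], [[0, 0, 0], [0, 0, 0], 0.65], [[0, 0, -20], [0, 0, 0], 0.65], [[0, 0, -35], [0, 0, 0], 0.65]]'

```text
t: 25.95
position: [0.6303, 0.0336, 0.1385]
orientation: [[-1.0, 0.0, -0.006], [0.0, 1.0, -0.0], [0.006, -0.0, -1.0]]
ft_force: [0.9, 0.4, -0.3]
finger_gap: 0.646
```

move_arm --series '[[[0, 0, -40], [0, 0, 0], 0.65], [[10, 0, -40], [0, 0, 0], 0.65], [[40, 0, 0], [0, 0, 0], 0.65], [[45, 0, 0], [0, 0, 0], 0.65], [[45, 0, 0], [0, 0, 0], 0.65]]'

```text
t: 26.45
position: [0.4904, 0.0336, 0.2208]
orientation: [[-1.0, 0.0, 0.001], [0.0, 1.0, 0.0], [-0.001, 0.0, -1.0]]
ft_force: [-0.6, -1.3, 0.7]
finger_gap: 0.651
```

move_arm --series '[[[45, 0, 0], [0, 0, 0], 0.65], [[40, 0, 0], [0, 0, 0], 0.65], [[20, 0, 0], [0, 0, 0], 0.65], [[0, 0, 0], [0, 0, 0], 0.65], [[0, 0, 0], [0, 0, 0], 0.65]]'

```text
t: 26.95
position: [0.3876, 0.0337, 0.2212]
orientation: [[-1.0, 0.0, 0.003], [0.0, 1.0, 0.0], [-0.003, 0.0, -1.0]]
ft_force: [0.8, 0.5, -0.2]
finger_gap: 0.652
```

Run:
```python
from h import *
d=optics.read_camera("top"); crop(d["pixels"],160,130,130,90,6,"pics/t11.png"); cv2.imwrite("pics/t11f.png",d["pixels"])
d=optics.read_camera("scene"); crop(d["pixels"],120,150,220,130,3.6,"pics/s11.png")
```

```text
(no output)
```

View pics/t11.png

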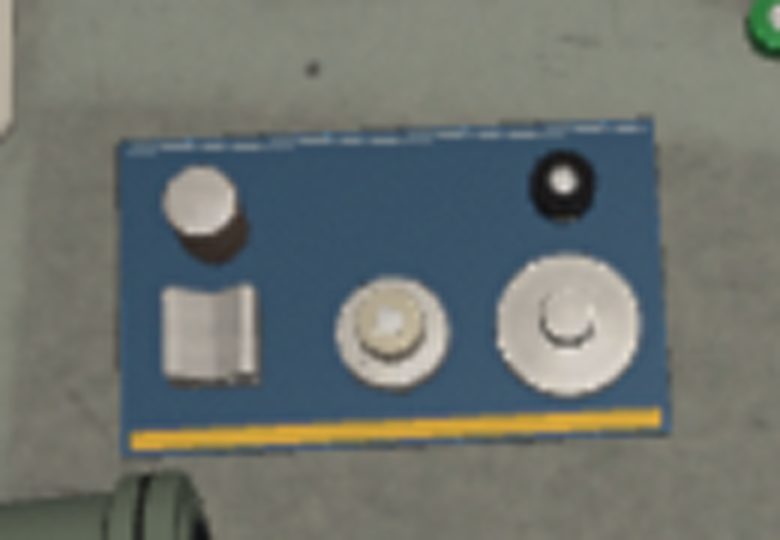

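View pics/s11.png

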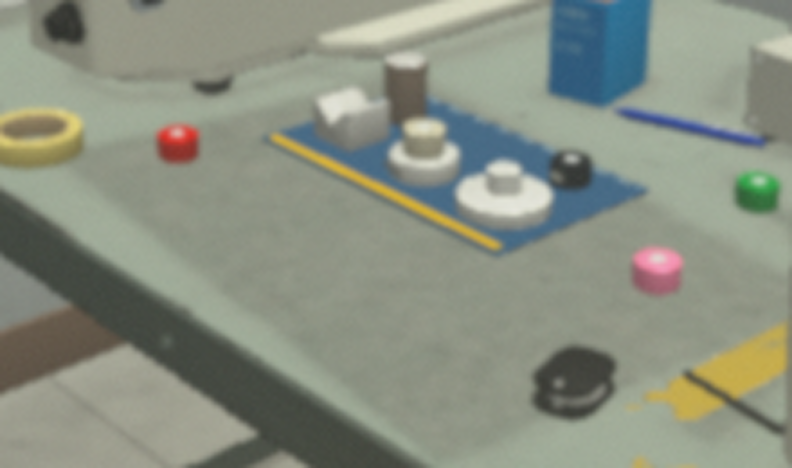

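View pics/t11f.png

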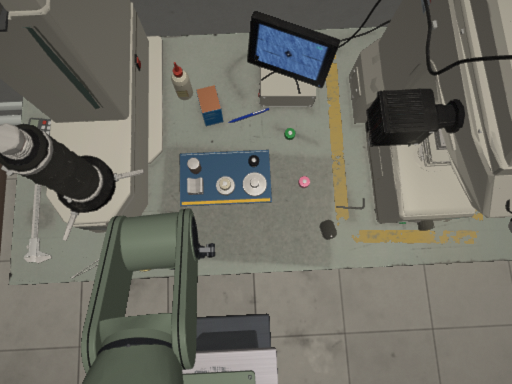

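Run:
```python
from h import *
d=optics.read_camera("top"); P=lambda x,y,z: ray(d,160+(x+.5)/6-.5,130+(y+.5)/6-.5,z).round(4)
print("bar",P(201,202,.051),"black",P(562,185,.021),"block",P(393,333,.018),"cream",P(390,322,.038),"vee",P(210,335,.033),"flat",P(568,324,.015),P(568,324,.02))
order.job_done()
```

```text
bar [0.6303 0.0324 0.051 ] black [ 0.6398 -0.1279  0.021 ] block [ 0.575  -0.0484  0.018 ] cream [ 0.5751 -0.0483  0.038 ] vee [0.5743 0.032  0.033 ] flat [ 0.5761 -0.1275  0.015 ] [ 0.5748 -0.1274  0.02  ]
the job is handed in; nothing more can be done
```

I set out all four pieces upright on the blue mat and handed the job in at about 27 s of the 88 s allowed. The hand-in gives no verdict, so these numbers are my own, from a last top-camera picture (good to about 2 mm):

| Piece | Measured | Required |
|---|---|---|
| Reference block | about 1 mm off the anvils' line, about 80 mm from each anvil's centre | within 13 mm of the line, 94 mm from each |
| Cream sample on the block | centres within about 1 mm | within 10 mm |
| Black sample behind the flat anvil | about 65 mm, under 1 mm sideways | 54–80 mm, within 13 mm sideways |
| Bar piece behind the vee anvil | about 56 mm, under 1 mm sideways | 43–69 mm, within 13 mm sideways |

- **Left alone:** The loupe, the hex key and the tape roll look unmoved in the last pictures. The arm hides the tape roll from the top camera, so I could check it only in the scene view. I did not measure these three again.
- **Look-alikes:** I did not touch the red, pink or green ones.
- **Forces:** The largest force reading was about 11 N, when closing on the reference block, so well inside the limits. The gripper was clear of everything when I handed in.
- **Disagreement:** The wrist and top cameras differed by 2–3 mm in the positions of some pieces and the anvils. I used values between the two, and the difference is small next to the tolerances.

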